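# Load a reagent disc into the blood disc reader

### The arm

A 6-joint arm with a two-finger parallel gripper is mounted at the origin on the work surface. World frame = base frame: x ahead of the robot, y to its left, z up, the work surface at z = 0. Lengths are in m, angles in rad, forces in N, time in s.
With the tool pointing down it reaches from about 0.375 to 0.9 m from the base axis. Payload 3.1 kg.
Tool frame: the origin (TCP) lies on the centre line of the jaws, within the pads' length; the fingertips stand 11 mm ahead of it and the grasp point (between the pads) lies 8 mm behind it; x points along the fingers, y is the direction in which the jaws open and shut, and the axes are right-handed (so a half turn about x gives the same grasp; the last joint's range is limited). The gripper opens to 87 mm and grips with 3 to 60 N. Pads are 19 mm wide; open, the fingers measure 117 mm over their backs; the gripper's body (75 mm by 190 mm) begins 51 mm behind the grasp point.
Start: joints at [-1.5, 0.527, 1.433, -0, 1.181, -0.178], TCP at [0.155, -0.606, 0.234] pointing down, gripper open.
Joint ranges: [-3.08, 3.08], [-0.75, 2.2], [0.22, 2.44], [-1.43, 4.57], [0, 2.65], [-2.85, 2.85]. Speed limits (rad/s): [2.79, 2.79, 3.14, 3.14, 3.14, 3.14].

### API

Orientations are given as a unit quaternion [x, y, z, w].
In Python, from rig import robot, camera, camera_info gives the robot as it stands.
- The arm moves only by the shell command python3 -m inch 'ROWS' [FORCE]. ROWS is JSON, a list that holds one entry, the list of rows, each a list of 5 numbers: the shift along the tool's x, y, z in cm, then the turn about the tool's x in rad, then the opening, from 0 (shut) to 1 (fully open). A call has 1 to 8 rows; each row shifts and turns the pose as measured when the row begins, along the tool's axes as they then stand; what a row does not reach is not made up. A row lasts 1/12 s, in which the tool goes at most 41.7 mm and 7.16 degrees, less where a joint would pass 70% of its speed; a pose out of reach is approached as far as the arm can. A call with a gripper value outside its range is refused whole. The fingers move at their own pace and stop on an object; FORCE is the grip in N (left out, the last holds). Time passes only in rows, so rows that do not move let the fingers close. It gives the time, the measured TCP pose, the force and the opening at its end, in the units of the state.
- robot.get_obs(): the state, without advancing time (a new reading comes with each control period).
- camera(name): name is "scene" or "top" or "wrist"; returns the picture (384x512x3 uint8, red, green, blue); there is no depth.
- camera_info(name): a dict with "camera_matrix" (3x3 intrinsics, pixels), "rvec" (rotation vector, rad) and "tvec" (3), from world to camera coordinates, as OpenCV has them. Camera axes: x right, y down, z forward; pixel columns grow to the right and rows downward; lengths in m; the calibration is good to about 2 mm. A picture is of the moment at which its call begins: read the wrist's pose just before it. camera_info takes no time and is no camera call; for the wrist camera it gives the pose at the moment of the call.
- robot.hand_in(): hands the job in, once; it reports no verdict.
The state is a dict: "time": time; "q": joint angles; "joint_velocities": joint speeds; "joint_torque": joint torques, N m; "position": TCP position; "tool_rot": TCP orientation; "ft_force": force on the tool from outside, world axes, zero at the start; "moment": the same for the moment, N m; "grip_width": finger opening in m.
Only numpy, scipy, OpenCV 4.12 (cv2) and the standard library are available. Lean on these libraries where they do the work, as an engineer would, in place of code of your own. Each camera call takes 0.05 s, during which the arm holds its last target. There are 200 camera calls.

### The job

Load the disc reader: raise its hinged clamp head all the way up by the orange cross bar, then slide the green reagent disc along the grey deck and over the orange lip so that it drops flat into the pocket, and finally lower the head fully down onto the disc. Slide the disc, do not pick it up; leave the tube rack, jar and carton where they stand.

Things in the scene. Friction and masses are not known exactly. Their poses are not given: they have to be found in the camera images.
- reader: Bench-top disc reader, fixed, white chassis 325 x 160 mm. Origin on the bench; its +x is the loading direction, z up, +y the side where the head's cross bar sticks out. In its frame, mm: flat grey loading deck, top z 30, x -145 to the lip, y -75 to 75; hinge posts at x 115, up to z 76; electronics housing x 135 to 180, up to z 84.
- lip (a point): Middle of the orange lip's crest, 33 mm above the bench, axes as the reader's. The straight lip runs across (y -55 to 55 mm). Going along +x: a 20 degree ramp rises 3 mm from the deck over 8 mm, a flat crest 4 mm wide (this point is its middle), then a sheer drop of 9 mm to the pocket floor.
- pocket (a point): Centre of the disc once seated: pocket centre, 30 mm above the bench, 6 mm above the pocket floor, 35 mm in +x from lip; axes as the reader's. The pocket is U-shaped, open to the lip, inner radius 32.5 mm; its aluminium walls are 6 mm thick, tops 8 mm above this point, flared at the lip to 78 mm apart.
- disc_center (a point): Centre (half-way up) of the loose green reagent disc, 60 mm diameter, 12 mm thick, 35 to 75 g, edges bevelled. It starts flat on the grey deck (centre 36 mm above the bench), short of the lip. Seated, its top is 3 mm above the lip crest and 2 mm below the pocket walls' tops.
- hinge (a point): Pivot of the clamp head, on its axis (the reader's y direction), 85 mm beyond the pocket centre in the reader's +x, 64 mm above the bench. Axes are the reader's.
- head_bar (a point): Grip point on the head's orange round cross bar (10 mm diameter, parallel to the hinge axis): 110 mm from the hinge, 38 mm to +y of the head's middle line; moves with the head. The bar is free from 8 to 58 mm off that line, where an arm 16 mm wide runs to the hinge; a 30 mm pad hangs 27 mm below the arm, 85 mm from the hinge. Head down, the bar is level with the hinge.
- head (a joint): Angle of the clamp head, rad: 0 = fully down (arm level over the pocket, pad just clear of a seated disc), 1.4 = all the way up (arm nearly upright); it starts nearly down. Friction (about 1 to 2 N at the bar) holds it wherever it is left. The bar is fixed to the arm and turns with it.
- rack: Black tube rack 75 x 105 mm with green-capped tubes, 90 mm high, loose, origin at the centre of its underside. Leave it.
- jar: Specimen jar with yellow cap, 48 mm diameter, 55 mm high, loose, origin at the centre of its underside. Leave it.
- carton: Cardboard carton with green band, 90 x 80 x 45 mm high, loose, origin at the centre of its underside. Leave it.

How it is judged:
On the way, in this order (a step that is already met when the one before it is completed fails the run):
1. the clamp head is raised all the way (beyond 1.2 rad) with the disc still outside the pocket (value of joint head above 1.2 rad and horizontal distance between disc_center and pocket above 0.03 m), for 0.2 s.
2. the disc lies flat in the pocket, the head still up (value of joint head above 0.8 rad and horizontal distance between disc_center and pocket below 0.005 m and z of disc_center in the frame of reader below 0.032 m and angle between disc_center's own z axis and vertical below 0.06 rad), for 0.2 s.
3. the head is fully down over the seated disc (value of joint head below 0.06 rad and horizontal distance between disc_center and pocket below 0.005 m and z of disc_center in the frame of reader below 0.032 m), for 0.2 s.
At the end, for the whole second after the job is handed in: The disc lies at rest and flat (within 0.06 rad) in the pocket, its centre within 5 mm of the pocket centre and within 2 mm of its seated height, and the head is down (within 0.06 rad of 0) (all of step 3 and z of disc_center in the frame of reader above 0.028 m and angle between disc_center's own z axis and vertical below 0.06 rad and linear speed of disc below 0.01 m/s); the robot touches nothing.
It fails at once if the disc is picked up (centre more than 20 mm above its height on the deck) (z of disc_center in the frame of reader above 0.056 m).
It fails at once if the rack, jar or carton is moved more than 20 mm (distance of any of rack, jar, carton from where it was at the start of the episode above 0.02 m).
It also fails if it takes over 67 s, if anything falls off the work surface, if the arm or the gripper's body presses on something with over 40 N, if the wrist force passes 120 N, or if a joint passes its speed limit or range.

## Working session

There is one attempt and no reset: what is moved stays moved. The work goes in short steps, Python scripts to look and compute and a shell command to move; the robot and the scene stay as the last step left them, time stands still between calls to the robot, and variables do not carry over. Pictures are saved under pics/ and viewed, about 8 in all and at most 12, crops included, and the job is handed in when it is done.

```bash
mkdir -p pics; ls; python3 - <<'E'
from rig import robot,camera,camera_info
import cv2
o=robot.get_obs();print(o)
for n in ("scene","top"):
    i=camera_info(n);print(n,i)
    cv2.imwrite(f"pics/{n}0.png",cv2.cvtColor(camera(n),cv2.COLOR_RGB2BGR))
E
```

```text
pics
{'time': 0.0, 'q': array([-1.49946809e+00,  5.28433818e-01,  1.43392624e+00, -3.96126658e-05,
        1.18136285e+00, -1.78475987e-01]), 'joint_velocities': array([-2.31291935e-03,  1.59264118e-03,  1.02510536e-03, -7.29185794e-05,
       -2.39066975e-03, -2.19338083e-03]), 'joint_torque': array([ 5.63784870e-04, -4.40034306e+01, -1.76591760e+01,  6.32326794e-02,
        5.81008801e-02, -1.62421011e-04]), 'position': array([ 0.15448966, -0.6048684 ,  0.23258386]), 'tool_rot': array([ 0.70162466,  0.08884769, -0.70156986,  0.08734214]), 'ft_force': array([0.95579154, 0.01161781, 0.50054705]), 'moment': array([ 0.00422462, -0.02866834, -0.01053566]), 'grip_width': 0.08731521265391529}
scene {'camera_matrix': array([[377.33938264,   0.        , 254.53571703],
       [  0.        , 377.33938264, 193.15790685],
       [  0.        ,   0.        ,   1.        ]]), 'rvec': array([ 2.36418178,  0.97120996, -0.29843227]), 'tvec': array([-0.50425848, -0.28856709,  1.32236963])}
top {'camera_matrix': array([[399.00582252,   0.        , 255.8923441 ],
       [  0.        , 399.00582252, 192.23600727],
       [  0.        ,   0.        ,   1.        ]]), 'rvec': array([ 2.10919641, -2.14321157,  0.14044911]), 'tvec': array([0.07779444, 0.66701864, 1.04392202])}
```

View pics/scene0.png

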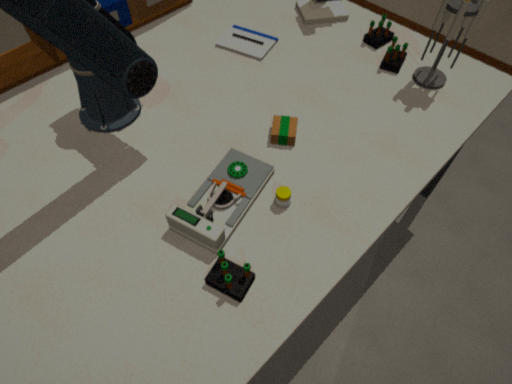

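View pics/top0.png

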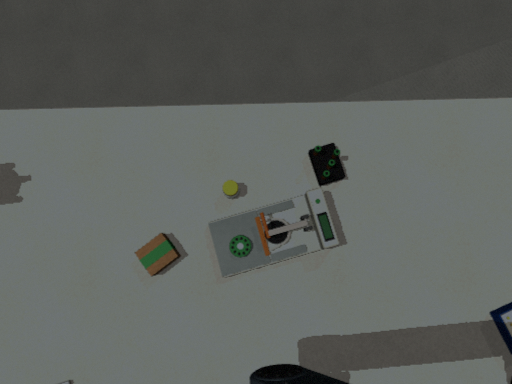

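```bash
cat > h.py <<'E'
import cv2,numpy as np
from rig import robot,camera,camera_info
from scipy.spatial.transform import Rotation as R
def snap(n,f=None):
    i=camera_info(n);im=cv2.cvtColor(camera(n),cv2.COLOR_RGB2BGR)
    if f: cv2.imwrite(f"pics/{f}.png",im)
    return im,i
def ray(i,uv):
    Rm=cv2.Rodrigues(i['rvec'])[0]
    d=np.r_[cv2.undistortPoints(np.array([[uv]],float),i['camera_matrix'],None)[0,0],1]
    return -Rm.T@i['tvec'],Rm.T@d
def onz(i,uv,z):
    c,d=ray(i,uv);return c+d*(z-c[2])/d[2]
def tri(rs):
    A=np.zeros((3,3));b=np.zeros(3)
    for c,d in rs:
        d=d/np.linalg.norm(d);P=np.eye(3)-np.outer(d,d);A+=P;b+=P@c
    p=np.linalg.solve(A,b)
    return p,[np.linalg.norm(np.cross(p-c,d/np.linalg.norm(d))) for c,d in rs]
def proj(i,p): return cv2.projectPoints(np.array([p],float),i['rvec'],i['tvec'],i['camera_matrix'],None)[0][0,0]
def mask(im,h0,h1,s=120,v=60): return cv2.inRange(cv2.cvtColor(im,cv2.COLOR_BGR2HSV),(h0,s,v),(h1,255,255))
E
python3 - <<'E'
from h import *
S=cv2.imread('pics/scene0.png');T=cv2.imread('pics/top0.png')
a=cv2.resize(T[180:285,200:345],None,fx=4,fy=4,interpolation=2)
b=cv2.resize(S[140:250,160:280],None,fx=4,fy=4,interpolation=2)
h=max(a.shape[0],b.shape[0]);pad=lambda x:cv2.copyMakeBorder(x,0,h-x.shape[0],0,0,0)
c=np.hstack([pad(a),pad(b)]);print(c.shape);cv2.imwrite('pics/c1.png',cv2.resize(c,None,fx=.75,fy=.75,interpolation=3))
for n,im in(('top',T),('scene',S)):
    i=camera_info(n)
    for nm,h0,h1 in(('green',45,85),('orange',5,16),('yellow',24,33)):
        N,l,st,ce=cv2.connectedComponentsWithStats(mask(im,h0,h1))
        for k in range(1,N):
            if st[k,4]>12 and onz(i,ce[k],.03)[0]>.2:print(n,nm,st[k],ce[k].round(1),onz(i,ce[k],.042).round(3))
E
```

```text
(440, 1060, 3)
top green [230 235  21  22 231] [240.1 245.7] [0.523 0.113 0.042]
top green [140 241  33  27 316] [156.1 253.6] [0.505 0.343 0.042]
top orange [255 213  15  43 262] [262.8 232.3] [0.559 0.05  0.042]
top orange [136 234  30  25 226] [150.2 245.6] [0.527 0.36  0.042]
top orange [147 250  31  25 273] [162.  262.2] [0.482 0.326 0.042]
top yellow [223 180  15  16 179] [230.2 187.6] [0.685 0.139 0.042]
scene green [279 116  11  21 176] [284.  125.8] [0.506 0.341 0.042]
scene green [228 162  20  15 183] [237.2 169.2] [0.528 0.109 0.042]
scene green [175 209  23  14 136] [185.6 215.8] [ 0.545 -0.103  0.042]
scene green [218 250   6   6  24] [220.4 252.8] [ 0.695 -0.112  0.042]
scene green [221 261   7   7  33] [224.1 264.1] [ 0.724 -0.126  0.042]
scene green [244 263   6   6  21] [246.5 266.4] [ 0.768 -0.091  0.042]
scene green [225 274   7   7  33] [227.8 277. ] [ 0.756 -0.143  0.042]
scene orange [271 116   9  28 150] [275.  128.6] [0.494 0.311 0.042]
scene orange [288 117   9  29 142] [292.5 130.1] [0.538 0.346 0.042]
scene orange [212 179  34  18 208] [231.1 187. ] [0.563 0.051 0.042]
scene yellow [276 186  15  15 165] [283.  192.5] [0.682 0.142 0.042]
```

View pics/c1.png

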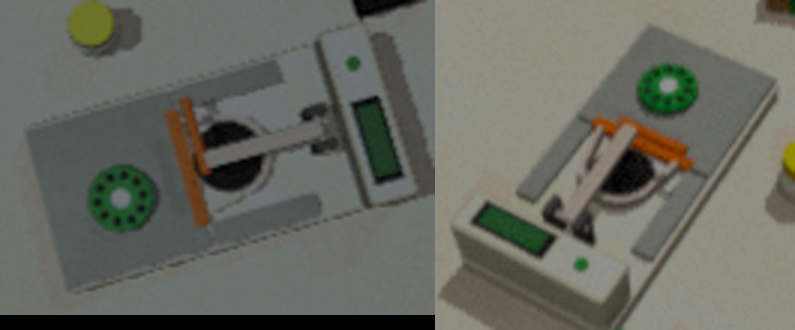

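```bash
python3 - <<'E'
from h import *
t=camera_info('top');s=camera_info('scene');w=camera_info('wrist')
P={'c1':((209,223.3),(231.7,148.3)),'c2':((223.3,276.7),(273.7,166.7))}
for k,(a,b) in P.items(): print(k,onz(t,a,.03).round(4),onz(s,b,.03).round(4),tri([ray(t,a),ray(s,b)]))
for a in((256.7,217.3),(268.3,255)):print('lip',onz(t,a,.033).round(4))
for a in((261,213.3),(267.7,237)):print('bar',onz(t,a,.066).round(4))
for uv in((240.1,245.7),):print('disc',tri([ray(t,uv),ray(s,(237.2,169.2))]))
o=robot.get_obs();print(R.from_quat(o['tool_rot']).as_matrix().round(3));c,d=ray(w,(256,192));print('wristcam',c-o['position'],d,cv2.Rodrigues(w['rvec'])[0].round(2),w['camera_matrix'])
E
```

```text
c1 [0.5867 0.1997 0.03  ] [0.4481 0.1611 0.03  ] (array([0.55080465, 0.13742535, 0.1523818 ]), [np.float64(0.05071945304471107), np.float64(0.05071945304471126)])
c2 [0.4404 0.1599 0.03  ] [0.5922 0.1997 0.03  ] (array([ 0.48678968,  0.21834302, -0.07615225]), [np.float64(0.06964217798472719), np.float64(0.06964217798472716)])
lip [0.601  0.0664 0.033 ]
lip [0.4972 0.0361 0.033 ]
bar [0.6085 0.0538 0.066 ]
bar [0.5446 0.0369 0.066 ]
disc (array([0.52335142, 0.11291991, 0.03403744]), [np.float64(0.00019201511675315063), np.float64(0.00019201511675309864)])
[[-0.     0.247 -0.969]
 [ 0.002 -0.969 -0.247]
 [-1.    -0.002 -0.   ]]
wristcam [0.07305207 0.01911403 0.15025997] [-0.27062729 -0.06409677 -0.9605698 ] [[ 0.25 -0.97 -0.  ]
 [-0.93 -0.24  0.27]
 [-0.26 -0.06 -0.96]] [[280.32807718   0.         256.57378435]
 [  0.         280.32807718 190.27922479]
 [  0.           0.           1.        ]]
```

```bash
R='[0,-2.7,-2.7,0,1]'; python3 -m inch '[[[0,-2.7,-2.7,0,1],[0,-2.7,-2.7,0,1],[0,-2.7,-2.7,0,1],[0,-2.7,-2.7,0,1],[0,-2.7,-2.7,0,1],[0,-2.7,-2.7,0,1],[0,-2.7,-2.7,0,1],[0,-2.7,-2.7,0,1]]]'
python3 -m inch '[[[0,-2.7,-2.7,0,1],[0,-2.7,-2.7,0,1],[0,-2.7,-2.7,0,1],[0,-2.7,-2.7,0,1],[0,-2.7,-2.7,0,1],[0,-2.7,-2.7,0,1],[0,-2.7,-2.7,0,1],[0,-2.7,-2.7,0,1]]]'
python3 -m inch '[[[0,-2.7,-2.7,0,1],[0,-2.7,-2.7,0,1],[0,-2.7,-2.7,0,1],[0,0,0,0,1],[0,0,0,0,1]]]'
python3 - <<'E'
from h import *
im,i=snap('wrist','w1');np.save('w1.npy',i,allow_pickle=True);print(robot.get_obs()['q'],robot.get_obs()['position'])
E
```

```text
time: 0.77
position: [0.3112, -0.3398, 0.228]
tool_rot: [-0.701, -0.083, 0.703, -0.083]
ft_force: [0.3, -0.6, -0.3]
grip_width: 0.087
time: 1.43
position: [0.4745, -0.0639, 0.2266]
tool_rot: [-0.701, -0.083, 0.704, -0.081]
ft_force: [-0.1, -0.7, 0.1]
grip_width: 0.0869
time: 1.85
position: [0.539, 0.047, 0.2252]
tool_rot: [-0.701, -0.087, 0.703, -0.084]
ft_force: [-0.3, 0.2, -0.0]
grip_width: 0.0871
[-0.12254724  0.4265349   1.65078926  0.00505327  1.0682206   1.20418229] [0.53902428 0.04676397 0.22525734]
```

View pics/w1.png

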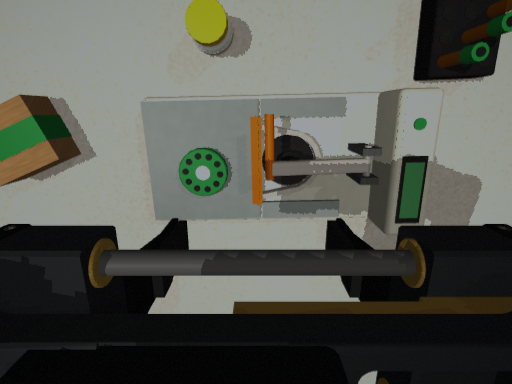

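```bash
python3 -m inch '[[[0,4,0,0,0.6],[0,4,0,0,0.6],[0,0,-2,0,0.6],[0,0,0,0,0.6],[0,0,0,0,0.6]]]'
cat > m.py <<'E'
from h import *
def feats(im):
    f={}
    g=mask(im,45,85,130,70);N,l,st,ce=cv2.connectedComponentsWithStats(g)
    best=None
    for k in range(1,N):
        x,y,w,h,a=st[k]
        if a>400 and .8<w/h<1.25 and y+h<300:
            c=max(cv2.findContours((l==k).astype(np.uint8),0,1)[0],key=cv2.contourArea);e=cv2.fitEllipse(cv2.convexHull(c));print('green',st[k],e)
            if w<90: f['disc']=e[0]
    o=mask(im,5,16,150,80);N,l,st,ce=cv2.connectedComponentsWithStats(o)
    for k in range(1,N):
        if st[k,4]>80:
            r=cv2.minAreaRect(np.argwhere(l==k)[:,::-1].astype(np.float32));print('orange',st[k],r[0],r[1],r[2]); print(cv2.boxPoints(r).round(1).tolist())
    return f
E
python3 - <<'E'
from m import *
im,i=snap('wrist','w2');np.save('w2.npy',i,allow_pickle=True)
feats(cv2.imread('pics/w1.png'));print('---');feats(im)
cv2.imwrite('pics/c2.png',np.hstack([cv2.resize(cv2.imread('pics/w1.png')[90:230,140:400],None,fx=1.5,fy=1.5),cv2.resize(im[60:230,30:290],None,fx=1.5,fy=1.5)[:210]]))
E
```

```text
time: 2.32
position: [0.5738, -0.0335, 0.2232]
tool_rot: [-0.699, -0.086, 0.705, -0.082]
ft_force: [0.1, -0.1, 0.1]
grip_width: 0.0616
green [   0  116   47   45 1220] ((18.99237823486328, 138.35110473632812), (34.71080780029297, 62.323951721191406), 61.1179313659668)
green [ 179  148   48   47 1269] ((202.67112731933594, 171.5192413330078), (45.9013557434082, 48.77056121826172), 127.48836517333984)
orange [265 114   9  66 512] (269.0, 146.5) (65.0, 8.0) 90.0
[[265.0, 114.0], [273.0, 114.0], [273.0, 179.0], [265.0, 179.0]]
orange [250 116  13  88 872] (255.91896057128906, 159.59716796875) (87.02295684814453, 10.18758773803711) 88.63607025146484
[[249.8000030517578, 116.19999694824219], [260.0, 116.0], [262.0, 203.0], [251.89999389648438, 203.1999969482422]]
---
green [ 110  160   48   46 1230] ((133.43240356445312, 182.91175842285156), (43.86910629272461, 49.5922737121582), 126.01615905761719)
orange [179 128  18  87 920] (188.45492553710938, 171.0041046142578) (86.82378387451172, 12.675004959106445) 84.80557250976562
[[178.1999969482422, 128.3000030517578], [190.8000030517578, 127.19999694824219], [198.6999969482422, 213.6999969482422], [186.10000610351562, 214.8000030517578]]
```

View pics/w2.png

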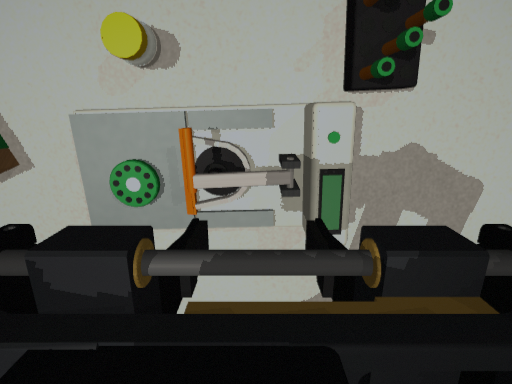

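```bash
python3 - <<'E'
from m import *
a=cv2.imread('pics/w1.png');b=cv2.imread('pics/w2.png')
i=np.load('w1.npy',allow_pickle=True).item();j=np.load('w2.npy',allow_pickle=True).item()
d=tri([ray(i,(202.67,171.52)),ray(j,(133.43,182.91))]);print('disc',d, onz(i,(202.67,171.52),.042),onz(j,(133.43,182.91),.042))
A=onz(i,(260,116),.033);B=onz(i,(262,203),.033);v=(A-B)/np.linalg.norm(A-B);print('lip',A,B,np.linalg.norm(A-B),v,np.degrees(np.arctan2(v[1],v[0])))
# bar in w2: per-row orange extents and hues
H=cv2.cvtColor(b,cv2.COLOR_BGR2HSV)
for r in(132,150,165,185,200,210): print(r,[(c,*H[r,c]) for c in range(176,202,1) if H[r,c,1]>110][:20])
# bar predicted in w2 for different z
for z in(.06,.064,.068,.072,.08):
    print(z,[proj(j,onz(i,p,z)).round(1) for p in((269,115),(269.3,165))],onz(i,(269,115),z).round(4))
E
```

```text
disc (array([0.52612023, 0.11378831, 0.03935423]), [np.float64(1.1124418424060307e-05), np.float64(1.1124418424175105e-05)]) [0.52679239 0.11340182 0.042     ] [0.52710189 0.11276478 0.042     ]
lip [0.6066379  0.06166442 0.033     ] [0.50234036 0.03273666 0.033     ] 0.10823488998998985 [0.96362214 0.26726836 0.        ] 15.50178257782739
132 [(179, np.uint8(14), np.uint8(204), np.uint8(165)), (180, np.uint8(16), np.uint8(244), np.uint8(166)), (181, np.uint8(15), np.uint8(238), np.uint8(166)), (182, np.uint8(14), np.uint8(242), np.uint8(156)), (183, np.uint8(15), np.uint8(244), np.uint8(165)), (184, np.uint8(16), np.uint8(243), np.uint8(165)), (185, np.uint8(17), np.uint8(204), np.uint8(166)), (186, np.uint8(16), np.uint8(220), np.uint8(166)), (187, np.uint8(15), np.uint8(233), np.uint8(166)), (188, np.uint8(14), np.uint8(246), np.uint8(162)), (189, np.uint8(13), np.uint8(243), np.uint8(146)), (190, np.uint8(13), np.uint8(247), np.uint8(121)), (191, np.uint8(12), np.uint8(244), np.uint8(94))]
150 [(181, np.uint8(15), np.uint8(219), np.uint8(165)), (182, np.uint8(15), np.uint8(237), 
[... 2613 characters left out ...]
), np.uint8(166)), (192, np.uint8(15), np.uint8(238), np.uint8(167)), (193, np.uint8(15), np.uint8(235), np.uint8(152)), (194, np.uint8(16), np.uint8(230), np.uint8(165)), (195, np.uint8(16), np.uint8(232), np.uint8(166)), (196, np.uint8(13), np.uint8(233), np.uint8(91)), (197, np.uint8(13), np.uint8(161), np.uint8(79))]
0.06 [array([189.9, 128.1]), array([194.2, 177.1])] [0.6105 0.0527 0.06  ]
0.064 [array([188.9, 128.3]), array([193.3, 177.3])] [0.6105 0.0529 0.064 ]
0.068 [array([187.9, 128.5]), array([192.3, 177.4])] [0.6106 0.053  0.068 ]
0.072 [array([186.8, 128.7]), array([191.3, 177.6])] [0.6106 0.0532 0.072 ]
0.08 [array([184.6, 129.1]), array([189.1, 178. ])] [0.6106 0.0535 0.08  ]
```

```bash
python3 -m inch '[[[0,-2.5,-1.3,-0.02,0.5],[0,-2.5,-1.3,0,0.5],[3,-2.5,-1.2,0,0.5],[3,0,0,0,0.5],[0,0,0,0,0.5],[0,0,0,0,0.5]]]'
cat > g.py <<'E'
import sys
from h import *
ex=np.array([.2673,-.9636,0]);ey=np.array([.9636,.2673,0]);lip=np.array([.554,.0491,.033])
o=robot.get_obs();M=R.from_quat(o['tool_rot']).as_matrix();p=o['position']
print('t',round(o['time'],2),'yaw y-axis vs ex deg',np.degrees(np.arctan2(M[:,1]@ey,M[:,1]@ex)).round(2),'x',M[:,0].round(3))
r=p-lip;print('tcp rel lip ex,ey mm',(r@ex*1e3).round(1),(r@ey*1e3).round(1),'z',(p[2]*1e3).round(1),'grip',round(o['grip_width'],4),'F',o['ft_force'].round(1))
if len(sys.argv)>3:
    a,b,c=[float(x)/1e3 for x in sys.argv[1:4]];t=lip+a*ex+b*ey;t[2]=c
    print('tool delta cm',(M.T@(t-p)*100).round(2))
E
python3 g.py 10.5 36 63
```

```text
time: 2.87
position: [0.5868, 0.0503, 0.1641]
tool_rot: [-0.698, -0.092, 0.705, -0.088]
ft_force: [0.4, 0.0, 0.8]
grip_width: 0.0434
t 2.87 yaw y-axis vs ex deg -0.92 x [-0.011  0.005 -1.   ]
tcp rel lip ex,ey mm 7.7 31.9 z 164.1 grip 0.0434 F [0.4 0.  0.8]
tool delta cm [10.1   0.35 -0.5 ]
```

```bash
python3 -m inch '[[[0,0.3,-0.5,0.01,0.5],[3,0,0,0,0.5],[3,0,0,0,0.5],[2,0,0,0,0.5],[1,0,0,0,0.5],[0,0,0,0,0.5]]]'; python3 g.py 10.5 36 63; python3 - <<'E'
from h import *
im,i=snap('wrist','w3')
E
```

```text
time: 3.37
position: [0.599, 0.0444, 0.0818]
tool_rot: [0.705, 0.084, -0.699, 0.084]
ft_force: [-0.7, 0.0, 0.2]
grip_width: 0.0433
t 3.37 yaw y-axis vs ex deg -1.85 x [ 0.008  0.002 -1.   ]
tcp rel lip ex,ey mm 16.6 42.1 z 81.8 grip 0.0433 F [-0.7  0.   0.2]
tool delta cm [ 1.87 -0.59  0.65]
```

View pics/w3.png

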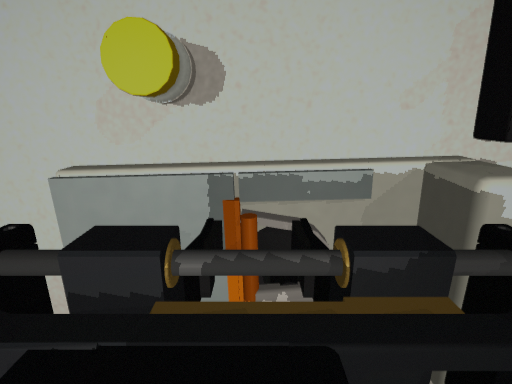

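```bash
python3 -m inch '[[[0,-0.6,0.6,-0.03,0.5],[1,0,0,0,0.5],[0.8,0,0,0,0.5],[0,0,0,0,0.5]]]' 5; python3 g.py 10.5 36 63
```

```text
time: 3.75
position: [0.596, 0.048, 0.0692]
tool_rot: [0.708, 0.094, -0.694, 0.096]
ft_force: [-0.1, 0.2, 0.2]
grip_width: 0.0434
t 3.75 yaw y-axis vs ex deg -0.03 x [ 0.02  0.   -1.  ]
tcp rel lip ex,ey mm 12.3 40.1 z 69.2 grip 0.0434 F [-0.1  0.2  0.2]
tool delta cm [ 0.61 -0.18  0.42]
```

```bash
python3 -m inch '[[[0.7,-0.2,0.3,0,0.5],[0,0,0,0,0.05],[0,0,0,0,0.05],[0,0,0,0,0.05],[0,0,0,0,0.05],[0,0,0,0,0.05],[0,0,0,0,0.05]]]' 6; python3 g.py 10.5 36 63
```

```text
time: 4.33
position: [0.5932, 0.0489, 0.0621]
tool_rot: [0.708, 0.094, -0.693, 0.097]
ft_force: [-0.0, -12.5, -1.5]
grip_width: 0.0112
t 4.33 yaw y-axis vs ex deg 0.06 x [ 0.022 -0.001 -1.   ]
tcp rel lip ex,ey mm 10.7 37.7 z 62.1 grip 0.0112 F [ -0.  -12.5  -1.5]
tool delta cm [-0.1  -0.02  0.17]
```

```bash
python3 -m inch '[[[-1,0.2,0,0,0.05],[-1.1,0.2,0,0,0.05],[-1.1,0.3,0,0,0.05],[-1,0.4,0,0,0.05],[0,0,0,0,0.05]]]' 6; python3 g.py 21 37 103.8
```

```text
time: 4.75
position: [0.5973, 0.0332, 0.1066]
tool_rot: [0.709, 0.092, -0.692, 0.1]
ft_force: [0.1, -2.1, -0.2]
grip_width: 0.0089
t 4.75 yaw y-axis vs ex deg 0.15 x [ 0.024 -0.008 -1.   ]
tcp rel lip ex,ey mm 27.0 37.5 z 106.6 grip 0.0089 F [ 0.1 -2.1 -0.2]
tool delta cm [ 0.27 -0.6   0.06]
```

```bash
python3 -m inch '[[[-1,0.4,0,0,0.05],[-1,0.5,0,0,0.05],[-0.9,0.7,0,0,0.05],[-0.8,0.8,0,0,0.05],[0,0,0,0,0.05]]]' 6; python3 g.py 47.4 37 138.6;python3 - <<'E'
from h import *
im,i=snap('wrist','w4');im2,_=snap('scene')
cv2.imwrite('pics/c4.png',np.hstack([im,cv2.resize(im2[140:250,160:280],None,fx=2.4,fy=2.4)[:264].__class__(0) if 0 else cv2.copyMakeBorder(cv2.resize(im2[140:250,160:280],None,fx=2.4,fy=2.4),0,120,0,0,0)]))
E
```

```text
time: 5.17
position: [0.6046, 0.0021, 0.146]
tool_rot: [0.709, 0.089, -0.691, 0.105]
ft_force: [0.9, -2.2, -1.8]
grip_width: 0.01
t 5.17 yaw y-axis vs ex deg 0.27 x [ 0.028 -0.019 -0.999]
tcp rel lip ex,ey mm 58.8 36.2 z 146.0 grip 0.01 F [ 0.9 -2.2 -1.8]
tool delta cm [ 0.71 -1.16 -0.07]
```

View pics/c4.png

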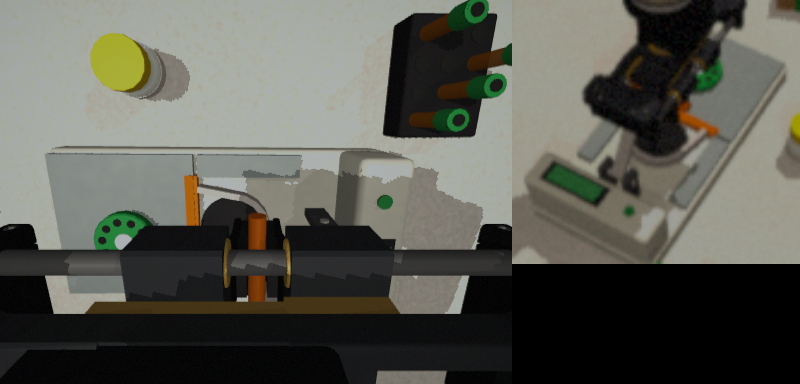

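```bash
python3 -m inch '[[[-0.6,0.8,0,0,0.05],[-0.4,0.9,0,0,0.05],[-0.3,0.9,0,0,0.05],[0,0.6,0,0,0.05],[0,0,0,0,0.05]]]' 6; python3 g.py 97 37 163.5
```

```text
time: 5.68
position: [0.6112, -0.0246, 0.1615]
tool_rot: [0.708, 0.093, -0.692, 0.102]
ft_force: [1.7, -1.6, -8.1]
grip_width: 0.0096
t 5.68 yaw y-axis vs ex deg 0.32 x [ 0.024 -0.009 -1.   ]
tcp rel lip ex,ey mm 86.3 35.5 z 161.5 grip 0.0096 F [ 1.7 -1.6 -8.1]
tool delta cm [-0.18  1.08 -0.15]
```

```bash
python3 -m inch '[[[-0.1,0.7,0,0,0.05],[0,0.7,0,0,0.05],[0,0.2,0,0,0.05],[0,0,0,0,0.05]]]' 6; python3 g.py 97 37 163.5
```

```text
time: 6.02
position: [0.6156, -0.0405, 0.165]
tool_rot: [0.708, 0.094, -0.692, 0.101]
ft_force: [-0.0, 1.2, -2.0]
grip_width: 0.0098
t 6.02 yaw y-axis vs ex deg 0.3 x [ 0.023 -0.006 -1.   ]
tcp rel lip ex,ey mm 102.8 35.4 z 165.0 grip 0.0098 F [-0.   1.2 -2. ]
tool delta cm [ 0.15 -0.58 -0.16]
```

```bash
python3 -m inch '[[[0,0,0,0,0.35],[0,0,0,0,0.35],[0,0,0,0,0.35],[0,0,0,0,0.35],[-1,0,0,0,0.35],[-2,0,0,0,0.35],[-2.5,0,0,0,0.35],[-2.5,0,0,0,0.35]]]'
python3 -m inch '[[[0,-4,0,0,0.28],[0,-4,0,0,0.28],[0,-4,0,0,0.28],[0,-4,0,0,0.28],[0,-4,0,0,0.28],[0,0,0,-0.12,0.28],[0,0,0,-0.12,0.28],[0,0,0,-0.12,0.28]]]'
python3 -m inch '[[[0,0,0,-0.12,0.28],[0,0,0,-0.12,0.28],[0,0,0,-0.12,0.28],[0,0,0,-0.12,0.28],[0,0,0,-0.12,0.28],[0,0,0,-0.12,0.28],[0,0,0,-0.12,0.28],[0,0,0,-0.12,0.28]]]'
python3 g.py -115 -9 100;python3 -c "
from h import *
S,_=snap('scene');cv2.imwrite('pics/c5.png',cv2.resize(S[110:260,140:300],None,fx=3,fy=3))"
```

```text
time: 6.68
position: [0.6104, -0.0408, 0.2418]
tool_rot: [0.703, 0.095, -0.697, 0.1]
ft_force: [-0.2, -0.9, 0.8]
grip_width: 0.0307
time: 7.35
position: [0.5609, 0.1584, 0.2538]
tool_rot: [0.682, 0.215, -0.659, 0.231]
ft_force: [0.0, -0.2, 0.3]
grip_width: 0.0239
time: 8.02
position: [0.5608, 0.1611, 0.2609]
tool_rot: [0.491, 0.502, -0.474, 0.531]
ft_force: [0.2, 0.3, 0.2]
grip_width: 0.0245
t 8.02 yaw y-axis vs ex deg 78.46 x [ 0.046 -0.011 -0.999]
tcp rel lip ex,ey mm -106.1 36.5 z 260.9 grip 0.0245 F [0.2 0.3 0.2]
tool delta cm [15.86 -5.36 -0.19]
```

View pics/c5.png

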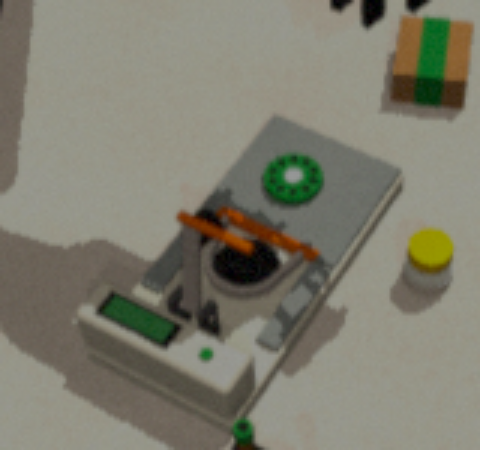

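```bash
python3 -m inch '[[[0,-2.5,0,-0.1,0.28],[0,-2.8,0,-0.1,0.28],[3,0,0,0,0.28],[3,0,0,0,0.28],[3,0,0,0,0.28],[3,0,0,0,0.28],[0,0,0,0,0.28],[0,0,0,0,0.28]]]'; python3 g.py -117 -9 70
```

```text
time: 8.73
position: [0.5184, 0.1538, 0.1437]
tool_rot: [0.44, 0.541, -0.418, 0.582]
ft_force: [0.7, 0.5, 0.3]
grip_width: 0.0243
t 8.73 yaw y-axis vs ex deg 89.76 x [ 0.065 -0.01  -0.998]
tcp rel lip ex,ey mm -110.4 -6.3 z 143.7 grip 0.0243 F [0.7 0.5 0.3]
tool delta cm [ 7.32 -0.71 -0.85]
```

```bash
python3 -m inch '[[[2.5,-0.5,-0.8,0,0.28],[2.5,0,0,0,0.28],[1.5,0,0,0,0.28],[0.8,0,0,0,0.28],[0,0,0,0,0.28]]]'; python3 g.py -110 -9 46;python3 -c "
from h import *
S,_=snap('wrist','w6')"
```

```text
time: 9.15
position: [0.5246, 0.1609, 0.0779]
tool_rot: [0.446, 0.535, -0.415, 0.585]
ft_force: [0.6, 0.2, -0.1]
grip_width: 0.0244
t 9.15 yaw y-axis vs ex deg 89.47 x [ 0.083 -0.009 -0.997]
tcp rel lip ex,ey mm -115.6 1.6 z 77.9 grip 0.0244 F [ 0.6  0.2 -0.1]
tool delta cm [ 3.11 -1.3   0.48]
```

View pics/w6.png

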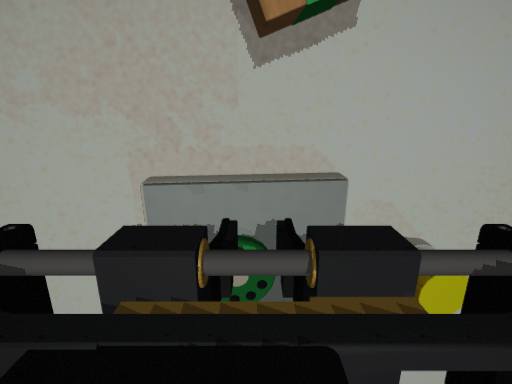

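```bash
python3 -m inch '[[[-2,-0.7,0.2,0,0.28],[-2,-0.6,0.2,0,0.28],[-2,0,0,0,0.28]]]'; python3 g.py -110 -9 46;  python3 -m inch '[[[0,0,0,0,0.28],[0,0,0,0,0.28],[0,0,0,0,0.28],[0,0,0,0,0.28]]]'; python3 g.py -110 -9 46
```

```text
time: 9.45
position: [0.5084, 0.1541, 0.1398]
tool_rot: [0.446, 0.535, -0.416, 0.585]
ft_force: [1.1, 0.2, 0.4]
grip_width: 0.0243
t 9.45 yaw y-axis vs ex deg 89.4 x [ 0.082 -0.009 -0.997]
tcp rel lip ex,ey mm -113.3 -15.9 z 139.8 grip 0.0243 F [1.1 0.2 0.4]
tool delta cm [ 9.41 -0.03  0.05]
time: 9.78
position: [0.5132, 0.1546, 0.1491]
tool_rot: [0.451, 0.53, -0.411, 0.589]
ft_force: [0.1, -0.2, 0.1]
grip_width: 0.0244
t 9.78 yaw y-axis vs ex deg 89.36 x [ 0.1   -0.007 -0.995]
tcp rel lip ex,ey mm -112.6 -11.1 z 149.1 grip 0.0244 F [ 0.1 -0.2  0.1]
tool delta cm [10.29 -0.77 -0.08]
```

```bash
python3 -m inch '[[[3.5,-0.4,0,0,0.28],[3.5,-0.4,0,0,0.28],[2.2,0,0,0,0.28],[0,0,0,0,0.28]]]'; python3 g.py -105 -9 47.5
```

```text
time: 10.12
position: [0.5189, 0.1524, 0.0556]
tool_rot: [0.453, 0.527, -0.409, 0.591]
ft_force: [-0.2, -0.1, 0.1]
grip_width: 0.0243
t 10.12 yaw y-axis vs ex deg 89.37 x [ 0.109 -0.006 -0.994]
tcp rel lip ex,ey mm -109.0 -6.2 z 55.6 grip 0.0243 F [-0.2 -0.1  0.1]
tool delta cm [ 0.79 -0.36  0.37]
```

```bash
python3 -m inch '[[[0.3,-0.3,-0.4,0,0.28],[0.7,0,0,0,0.28],[0,0,0,0,0.28]]]'; python3 g.py -75 -7 47.5
```

```text
time: 10.37
position: [0.5154, 0.1557, 0.0438]
tool_rot: [0.452, 0.528, -0.41, 0.59]
ft_force: [0.5, 0.2, 0.4]
grip_width: 0.0245
t 10.37 yaw y-axis vs ex deg 89.35 x [ 0.106 -0.006 -0.994]
tcp rel lip ex,ey mm -113.1 -8.7 z 43.8 grip 0.0245 F [0.5 0.2 0.4]
tool delta cm [-0.22  0.25  3.82]
```

```bash
python3 -m inch '[[[-0.3,0,0.8,0,0.28],[0,0,1,0,0.28],[0,0.1,1,0,0.28],[0,0.1,0.8,0,0.28],[0,0,0,0,0.28]]]'; python3 g.py -63 -2 47.5
```

```text
time: 10.78
position: [0.5291, 0.1189, 0.0527]
tool_rot: [0.453, 0.527, -0.408, 0.593]
ft_force: [-0.1, -0.1, 0.1]
grip_width: 0.0247
t 10.78 yaw y-axis vs ex deg 89.49 x [ 0.113 -0.006 -0.994]
tcp rel lip ex,ey mm -73.9 -5.4 z 52.7 grip 0.0247 F [-0.1 -0.1  0.1]
tool delta cm [0.59 0.29 1.07]
```

```bash
cat > d.py <<'E'
from m import *
from g import ex,ey,lip
for n in('scene','top'):
    im,i=snap(n,'last_'+n);N,l,st,ce=cv2.connectedComponentsWithStats(mask(im,45,85,120,50))
    for k in range(1,N):
        p=onz(i,ce[k],.042)-lip
        if st[k,4]>15 and abs(p@ey)<.06 and -.14<p@ex<.1:print(n,st[k],ce[k].round(1),'ex,ey',(p@ex*1e3).round(1),(p@ey*1e3).round(1))
E
python3 d.py
```

```text
t 10.78 yaw y-axis vs ex deg 89.49 x [ 0.113 -0.006 -0.994]
tcp rel lip ex,ey mm -73.9 -5.4 z 52.7 grip 0.0247 F [-0.1 -0.1  0.1]
scene [225 169  20  17 182] [234.4 177.6] ex,ey -33.0 -0.2
top [254 232   7  16  38] [257.5 239.4] ex,ey -18.9 -9.6
```

```bash
python3 -m inch '[[[0,0.2,-1,0,0.28],[0.4,0.2,0,0,0.28],[0.4,0,0,0,0.28]]]'; python3 g.py -73 -1 47.5
```

```text
time: 11.13
position: [0.531, 0.1315, 0.0454]
tool_rot: [0.453, 0.526, -0.407, 0.593]
ft_force: [-0.4, -1.4, -0.7]
grip_width: 0.0241
t 11.13 yaw y-axis vs ex deg 89.48 x [ 0.114 -0.006 -0.993]
tcp rel lip ex,ey mm -85.6 -0.2 z 45.4 grip 0.0241 F [-0.4 -1.4 -0.7]
tool delta cm [-0.17 -0.05  1.27]
```

```bash
python3 -m inch '[[[0,0,0.8,0,0.28],[0.1,0,0.8,0,0.28],[0.1,0,0.8,0,0.28]]]'; python3 g.py -40 0 48;python3 d.py
```

```text
time: 11.38
position: [0.5357, 0.1104, 0.043]
tool_rot: [0.452, 0.529, -0.407, 0.592]
ft_force: [-3.5, 10.1, 14.3]
grip_width: 0.0242
t 11.38 yaw y-axis vs ex deg 89.67 x [ 0.111 -0.004 -0.994]
tcp rel lip ex,ey mm -63.9 -1.2 z 43.0 grip 0.0242 F [-3.5 10.1 14.3]
tool delta cm [-0.4   0.19  2.41]
t 11.38 yaw y-axis vs ex deg 89.67 x [ 0.111 -0.004 -0.994]
tcp rel lip ex,ey mm -63.9 -1.2 z 43.0 grip 0.0242 F [-3.5 10.1 14.3]
scene [223 172  21  16 166] [232.9 180.3] ex,ey -22.6 1.0
```

```bash
python3 -m inch '[[[-0.5,0,0.2,0,0.28],[0,0,0.7,0,0.28],[0.1,0,0.7,0,0.28]]]'; python3 g.py -20 0 48;python3 d.py
```

```text
time: 11.73
position: [0.5397, 0.0921, 0.0481]
tool_rot: [0.452, 0.528, -0.407, 0.592]
ft_force: [-0.3, 0.7, 0.2]
grip_width: 0.0245
t 11.73 yaw y-axis vs ex deg 89.66 x [ 0.11  -0.004 -0.994]
tcp rel lip ex,ey mm -45.3 -2.3 z 48.1 grip 0.0245 F [-0.3  0.7  0.2]
tool delta cm [0.12 0.24 2.52]
t 11.73 yaw y-axis vs ex deg 89.66 x [ 0.11  -0.004 -0.994]
tcp rel lip ex,ey mm -45.3 -2.3 z 48.1 grip 0.0245 F [-0.3  0.7  0.2]
scene [220 176  20  17 174] [229.6 184.4] ex,ey -5.1 0.3
```

```bash
python3 -m inch '[[[0,0.2,0.7,0,0.28],[0.1,0,0.7,0,0.28],[0.1,0,0.7,0,0.28]]]'; python3 g.py -5 0 48;python3 d.py
```

```text
time: 12.08
position: [0.5477, 0.0703, 0.0464]
tool_rot: [0.452, 0.528, -0.408, 0.592]
ft_force: [-0.1, 1.9, 1.2]
grip_width: 0.0248
t 12.08 yaw y-axis vs ex deg 89.55 x [ 0.109 -0.004 -0.994]
tcp rel lip ex,ey mm -22.1 -0.4 z 46.4 grip 0.0248 F [-0.1  1.9  1.2]
tool delta cm [-0.09  0.07  1.71]
t 12.08 yaw y-axis vs ex deg 89.55 x [ 0.109 -0.004 -0.994]
tcp rel lip ex,ey mm -22.1 -0.4 z 46.4 grip 0.0248 F [-0.1  1.9  1.2]
scene [220 181  16  16 102] [228.2 188.8] ex,ey 10.4 5.1
top [267 223  10   5  20] [270.6 224.7] ex,ey 26.8 18.7
```

```bash
python3 -m inch '[[[-0.2,0,0.6,0,0.28],[0,0,0.7,0,0.28],[0.1,0,0.5,0,0.28]]]'; python3 g.py -2 0 48;python3 d.py
```

```text
time: 12.43
position: [0.5527, 0.0511, 0.0479]
tool_rot: [0.452, 0.528, -0.408, 0.592]
ft_force: [0.1, -1.2, 0.1]
grip_width: 0.0246
t 12.43 yaw y-axis vs ex deg 89.54 x [ 0.109 -0.005 -0.994]
tcp rel lip ex,ey mm -2.3 -0.7 z 47.9 grip 0.0246 F [ 0.1 -1.2  0.1]
tool delta cm [0.   0.07 0.03]
t 12.43 yaw y-axis vs ex deg 89.54 x [ 0.109 -0.005 -0.994]
tcp rel lip ex,ey mm -2.3 -0.7 z 47.9 grip 0.0246 F [ 0.1 -1.2  0.1]
scene [213 187  20  18 163] [222.8 196.9] ex,ey 41.8 6.2
```

```bash
python3 -m inch '[[[0,0,-1,0,0.28],[-2,0,-3,0,0.28],[-3,0,-3.5,0,0.28],[-3,0,-3.5,0,0.28],[-2,0,0,0,0.28]]]';python3 g.py 0 0 100; python3 -c "
from m import *
from g import ex,ey,lip
S,i=snap('scene');T,j=snap('top')
for im,k,bx in((S,i,(140,250,160,280)),(T,j,(180,285,200,345))):
    N,l,st,ce=cv2.connectedComponentsWithStats(mask(im,45,85,120,50))
    for q in range(1,N):
        p=onz(k,ce[q],.036)-lip
        if st[q,4]>15 and abs(p@ey)<.06:print(st[q],ce[q],p@ex,p@ey)
a=cv2.resize(S[140:250,160:280],None,fx=4,fy=4,interpolation=2);b=cv2.resize(T[180:290,210:290],None,fx=4,fy=4,interpolation=2)
cv2.imwrite('pics/c7.png',np.hstack([a,b]))"
```

```text
time: 12.95
position: [0.5119, 0.1566, 0.1378]
tool_rot: [0.453, 0.529, -0.413, 0.587]
ft_force: [0.1, 0.4, -0.3]
grip_width: 0.0244
t 12.95 yaw y-axis vs ex deg 88.95 x [ 0.099 -0.006 -0.995]
tcp rel lip ex,ey mm -114.9 -11.8 z 137.8 grip 0.0244 F [ 0.1  0.4 -0.3]
tool delta cm [ 4.24  1.03 11.34]
t 12.95 yaw y-axis vs ex deg 88.95 x [ 0.099 -0.006 -0.995]
tcp rel lip ex,ey mm -114.9 -11.8 z 137.8 grip 0.0244 F [ 0.1  0.4 -0.3]
[279 116  11  29 209] [283.93779904 127.82296651] -0.2915726148399916 0.03324013026627966
[212 188  21  17 187] [222.32620321 197.01604278] 0.03948099746853533 0.0028147796197035752
[175 209  23  15 150] [185.89333333 216.04666667] 0.1421299954789719 -0.050752001625855164
[320 215  12  23 111] [325.26126126 225.35135135] 0.17041873067311572 -0.025005824850767005
[265 221  21  20 244] [275.42213115 230.36885246] 0.03521020810054265 0.00043967620845949745
[140 240  29  28 253] [153.57312253 254.78656126] -0.3050963740292079 0.030771346453922318
```

View pics/c7.png

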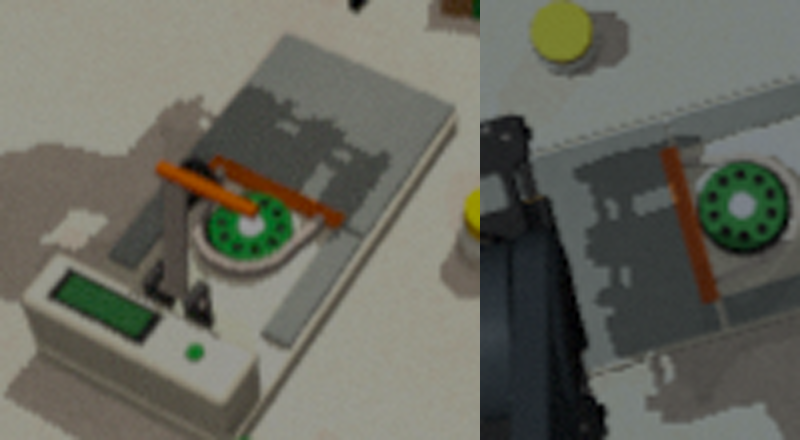

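```bash
python3 -m inch '[[[-3.5,2,0,0,0.28],[-3.5,2,0,0,0.28],[-3.5,0,0,0.12,0.35],[-0.5,0,0,0.12,0.35],[0,0,0,0.12,0.35],[0,0,0,0.12,0.35],[0,0,0,0.12,0.35],[0,0,0,0.12,0.35]]]'
python3 -m inch '[[[0,0,0,0.12,0.35],[0,0,0,0.12,0.35],[0,0,0,0.12,0.35],[0,0,0,0.12,0.35],[0,0,0,0.12,0.35],[0,0,0,0.12,0.35],[0,0,0,0.12,0.35],[0,0,0,0,0.35]]]';python3 g.py 102.8 36 235
```

```text
time: 13.72
position: [0.5394, 0.1663, 0.2503]
tool_rot: [0.635, 0.342, -0.579, 0.382]
ft_force: [0.3, 0.3, 0.1]
grip_width: 0.0301
time: 14.38
position: [0.5353, 0.164, 0.239]
tool_rot: [0.731, 0.063, -0.675, 0.076]
ft_force: [-0.1, 0.3, 0.4]
grip_width: 0.0304
t 14.38 yaw y-axis vs ex deg -4.29 x [ 0.081 -0.011 -0.997]
tcp rel lip ex,ey mm -115.7 12.7 z 239.0 grip 0.0304 F [-0.1  0.3  0.4]
tool delta cm [ 1.27 21.6  -3.87]
```

```bash
python3 -m inch '[[[0,0,0,-0.07,0.35],[0,4,-0.7,0,0.35],[0,4,-0.7,0,0.35],[0,4,-0.7,0,0.35],[0,4,-0.7,0,0.35],[0,4,0,0,0.35],[0,0,0,0,0.35],[0,0,0,0,0.35]]]';python3 g.py 102.8 36 200
```

```text
time: 15.05
position: [0.6172, -0.0275, 0.2377]
tool_rot: [0.722, 0.098, -0.675, 0.113]
ft_force: [-1.0, -0.3, -0.2]
grip_width: 0.0303
t 15.05 yaw y-axis vs ex deg 1.59 x [ 0.069 -0.01  -0.998]
tcp rel lip ex,ey mm 90.7 40.5 z 237.7 grip 0.0303 F [-1.  -0.3 -0.2]
tool delta cm [3.77 1.08 0.72]
```

```bash
python3 -m inch '[[[0,1.1,0.4,0,0.35],[2,0,0.1,0,0.35],[0,0,0,0,0.35],[0,0,0,0,0.35]]]';python3 g.py 102.8 36 165;  python3 -c "
from h import *
snap('wrist','w8')"
```

```text
time: 15.38
position: [0.6155, -0.0405, 0.2156]
tool_rot: [0.721, 0.1, -0.676, 0.115]
ft_force: [0.4, -0.3, 0.1]
grip_width: 0.0302
t 15.38 yaw y-axis vs ex deg 1.96 x [ 0.065 -0.01  -0.998]
tcp rel lip ex,ey mm 102.8 35.3 z 215.6 grip 0.0302 F [ 0.4 -0.3  0.1]
tool delta cm [ 5.05 -0.15  0.23]
```

View pics/w8.png

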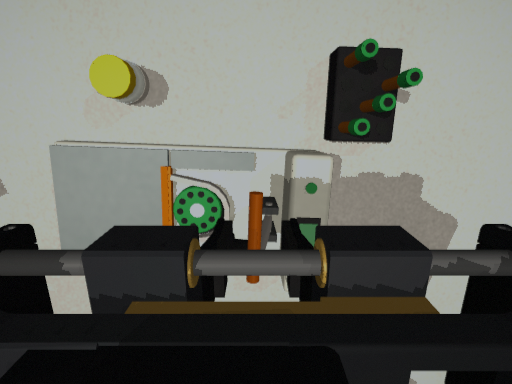

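Bar (px 255, 195–283) lies centred between the fingers; the disc (198,210) is flat in the pocket. Descend and grip.

```bash
python3 -m inch '[[[2,-0.1,0.2,0,0.35],[2,0,0.1,0,0.35],[1,0,0,0,0.35],[0.2,0,0,0,0.35],[0,0,0,0,0.35]]]';python3 g.py 102.8 36 165
```

```text
time: 15.85
position: [0.6164, -0.0374, 0.1659]
tool_rot: [0.722, 0.103, -0.674, 0.118]
ft_force: [-0.4, 1.5, 0.1]
grip_width: 0.0301
t 15.85 yaw y-axis vs ex deg 2.41 x [ 0.07  -0.011 -0.998]
tcp rel lip ex,ey mm 100.1 37.0 z 165.9 grip 0.0301 F [-0.4  1.5  0.1]
tool delta cm [0.09 0.26 0.12]
```

```bash
python3 -m inch '[[[0.1,0.1,0,0.03,0.05],[0,0,0,0,0.05],[0,0,0,0,0.05],[0,0,0,0,0.05],[0,0,0,0,0.05]]]' 6;python3 g.py 85 36 160.4
```

```text
time: 16.27
position: [0.6187, -0.0379, 0.1688]
tool_rot: [0.725, 0.093, -0.674, 0.109]
ft_force: [1.2, -1.4, -5.3]
grip_width: 0.0096
t 16.27 yaw y-axis vs ex deg 0.86 x [ 0.075 -0.013 -0.997]
tcp rel lip ex,ey mm 101.1 39.1 z 168.8 grip 0.0096 F [ 1.2 -1.4 -5.3]
tool delta cm [ 0.76 -1.64  0.33]
```

```bash
python3 -m inch '[[[0.3,-0.8,0,0,0.05],[0.4,-0.9,0.1,0,0.05],[0.5,-0.9,0.1,0,0.05],[0.5,-0.7,0,0,0.05]]]' 6;python3 g.py 65.3 37 151.4
```

```text
time: 16.6
position: [0.6104, -0.0066, 0.1554]
tool_rot: [0.727, 0.091, -0.671, 0.109]
ft_force: [-3.2, 0.2, 4.5]
grip_width: 0.01
t 16.6 yaw y-axis vs ex deg 0.71 x [ 0.082 -0.014 -0.997]
tcp rel lip ex,ey mm 68.8 39.5 z 155.4 grip 0.01 F [-3.2  0.2  4.5]
tool delta cm [ 0.36 -0.36  0.27]
```

```bash
python3 -m inch '[[[0.8,-0.6,0.1,0,0.05],[0.9,-0.7,0.1,0,0.05],[0.9,-0.6,0.1,0,0.05],[1,-0.5,0,0,0.05]]]' 6;python3 g.py 32.4 37 122.6
```

```text
time: 16.93
position: [0.6035, 0.024, 0.1223]
tool_rot: [0.73, 0.093, -0.669, 0.105]
ft_force: [-4.0, 4.7, 5.2]
grip_width: 0.0096
t 16.93 yaw y-axis vs ex deg 0.6 x [ 0.087 -0.005 -0.996]
tcp rel lip ex,ey mm 37.5 41.0 z 122.3 grip 0.0096 F [-4.   4.7  5.2]
tool delta cm [-0.08 -0.51  0.39]
```

```bash
python3 -m inch '[[[0.9,-0.7,0.1,0,0.05],[1,-0.4,0.1,0,0.05],[1.1,-0.3,0.1,0,0.05],[1.1,-0.2,0,0,0.05]]]' 6;python3 g.py 13 37 83
```

```text
time: 17.27
position: [0.5979, 0.045, 0.0794]
tool_rot: [0.73, 0.095, -0.669, 0.104]
ft_force: [-2.7, 1.3, 1.8]
grip_width: 0.0092
t 17.27 yaw y-axis vs ex deg 0.7 x [ 0.087 -0.    -0.996]
tcp rel lip ex,ey mm 15.7 41.2 z 79.4 grip 0.0092 F [-2.7  1.3  1.8]
tool delta cm [-0.4  -0.26  0.39]
```

```bash
python3 -m inch '[[[0.9,-0.2,0.1,0,0.05],[0.8,-0.1,0.1,0,0.05],[0.5,0,0,0,0.05],[0.2,0,0,0,0.05]]]' 6;python3 g.py 10 37 56
```

```text
time: 17.6
position: [0.5968, 0.0486, 0.0506]
tool_rot: [0.729, 0.096, -0.669, 0.105]
ft_force: [-0.3, 0.9, 0.9]
grip_width: 0.0088
t 17.6 yaw y-axis vs ex deg 0.79 x [ 0.086 -0.    -0.996]
tcp rel lip ex,ey mm 11.9 41.1 z 50.6 grip 0.0088 F [-0.3  0.9  0.9]
tool delta cm [-0.58 -0.18  0.36]
```

```bash
python3 -m inch '[[[0,0,0,0,0.35],[0,0,0,0,0.35],[0,0,0,0,0.35],[-0.5,0,0,0,0.35],[-2,0,0,0,0.35],[-2.5,0,0,0,0.35],[0,0,0,0,0],[0,0,0,0,0]]]' 6;python3 -m inch '[[[0,0,0,0,0],[0,0,0,0,0],[0,0,0,0,0]]]';python3 g.py 10 37 80
```

```text
time: 18.27
position: [0.5937, 0.046, 0.1032]
tool_rot: [0.73, 0.095, -0.669, 0.105]
ft_force: [0.2, 1.0, -0.5]
grip_width: 0.0237
time: 18.52
position: [0.594, 0.0456, 0.1035]
tool_rot: [0.73, 0.094, -0.668, 0.105]
ft_force: [0.6, 0.3, 0.5]
grip_width: 0.0048
t 18.52 yaw y-axis vs ex deg 0.68 x [ 0.089 -0.003 -0.996]
tcp rel lip ex,ey mm 14.1 37.6 z 103.5 grip 0.0048 F [0.6 0.3 0.5]
tool delta cm [ 2.32 -0.47  0.25]
```

```bash
python3 -m inch '[[[0.5,-0.4,0.2,0,0],[1,0,0,0,0],[0.5,0,0,0,0],[0.2,0,0,0,0]]]' 6;python3 g.py 10 37 80
```

```text
time: 18.85
position: [0.5927, 0.049, 0.0792]
tool_rot: [0.73, 0.095, -0.668, 0.105]
ft_force: [-6.6, -0.2, 34.8]
grip_width: 0.0003
t 18.85 yaw y-axis vs ex deg 0.7 x [ 0.088 -0.003 -0.996]
tcp rel lip ex,ey mm 10.4 37.3 z 79.2 grip 0.0003 F [-6.6 -0.2 34.8]
tool delta cm [-0.08 -0.04  0.02]
```

```bash
python3 -m inch '[[[-1,0,0,0,0],[-3,0,0,0,0],[-3.5,0,0,0,0],[-3.5,-4,0,0,0],[-3,-4,-1,0,0],[0,-4,-2,0,0],[0,0,0,0,0],[0,0,0,0,0]]]';python3 g.py; python3 -c "
from m import *
from g import ex,ey,lip
S,i=snap('scene');T,j=snap('top');W,w=snap('wrist','w9')
P=lip+.01*ex+.038*ey;P[2]=.064;pk=lip+.035*ex;pk[2]=.036
for n,k in(('scene',i),('top',j),('wrist',w)):print(n,'bar exp',proj(k,P),'bar@.08rad',proj(k,P+[0,0,.0088]),'disc',proj(k,pk))
a=cv2.resize(S[140:250,160:280],None,fx=3,fy=3,interpolation=2);b=cv2.resize(T[180:290,210:345],None,fx=3,fy=3,interpolation=2)
cv2.imwrite('pics/c9.png',np.hstack([a,b]))"
```

```text
time: 19.52
position: [0.5784, 0.1613, 0.2062]
tool_rot: [0.728, 0.094, -0.672, 0.103]
ft_force: [-0.6, -0.1, -0.5]
grip_width: 0.0004
t 19.52 yaw y-axis vs ex deg 0.49 x [ 0.08  -0.001 -0.997]
tcp rel lip ex,ey mm -101.6 53.5 z 206.2 grip 0.0004 F [-0.6 -0.1 -0.5]
t 19.52 yaw y-axis vs ex deg 0.49 x [ 0.08  -0.001 -0.997]
tcp rel lip ex,ey mm -101.6 53.5 z 206.2 grip 0.0004 F [-0.6 -0.1 -0.5]
scene bar exp [237.99746109 188.82762664] bar@.08rad [237.90522143 186.97255153] disc [222.31704814 195.48615319]
top bar exp [262.65500359 218.95805834] bar@.08rad [262.6175252  218.65608636] disc [275.39464263 230.54423624]
wrist bar exp [355.00313824 206.64513569] bar@.08rad [357.99970448 208.76079466] disc [364.49947091 230.75532804]
```

View pics/c9.png

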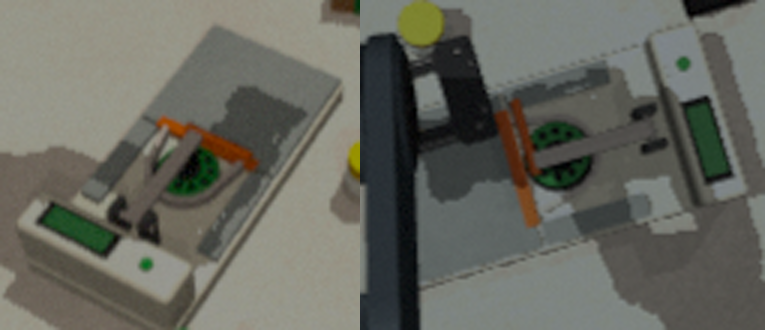

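```bash
python3 -c "
from rig import robot
print(robot.hand_in())"
```

```text
the job is handed in; nothing more can be done
None
```

I raised the clamp head by its orange bar, slid the disc over the lip into the pocket, lowered the head and handed the job in at about 19.5 s. The hand-in gives no verdict, so the results below are my own measurements.

**Checks**
- **Head up:** the bar was brought to the top of its arc, about 1.41 rad worked out from the tool position. The disc was still on the deck.
- **Disc in pocket:** from the top view, its centre was about 0.5 mm from the pocket centre (35.2 mm past the lip, 0.4 mm to the side). The scene camera put it about 5 mm away, but it had already read about 4.5 mm too far on the deck. I judged it flat by eye in two pictures and did not measure its tilt.
- **Head down:** pressing on the bar met a hard stop at 35 N with the fingertips at about 68 mm, against 69 mm expected for the bar's top when fully down. The last picture shows the head lowered over the green disc, and the gripper is clear of everything.

**What went wrong**
- **Tool tilt:** it drifted by up to 0.11 rad over the moves and could not be corrected with the moves available. I allowed for it when setting the finger heights.
- **Deck contact:** the fingertips pressed on the deck once during the push, at about 14 N, and I raised them.
- **Disc after lowering:** it is mostly hidden under the head, so I only checked it by eye. It looked within about 5 mm of centre.
- **Rack, jar and carton:** they were never touched and look unmoved in the pictures, but I did not re-measure them at the end.

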